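# Index the decorating turntable by one notch

## Task

A bowl stands on a small indexing turntable that is locked by a spring plunger with a red cap. With your fingertips press the red cap down to free the table, turn the table counter-clockwise (seen from above) to the very next notch, an eighth of a turn on, and let the plunger spring fully up into that notch so that the table is locked again; do not run past that notch. The bowl must ride round in its place on the table, nothing is to be picked up, and the other things are to be left alone.

Things in the scene. Friction and masses are not known exactly. Their poses are not given: they have to be found in the camera images.
- index_table (a joint): turn of the table, rad: 0 at the start (locked), grows counter-clockwise from above; eight notches 0.785 apart, so the next is at 0.785. Locked it has 0.02 play. Turns with light friction (1 N at the cap), stays where left. Plunger let up within 0.04 of a notch drops in by itself; farther off it rides 7 mm down under the notched plate and springs up when the table is turned on to a notch
- plunger (a joint): how far the plunger is pressed down, m: 0 fully up, stop at 0.012. The table is free to turn beyond 0.007. The spring pushes back with 3 N when up and about 8 N at the stop
- plunger_cap (a point): centre of the flat top of the plunger's red round cap (32 mm across, 14 thick), 135 mm above the work surface when up. The upright plunger stands in the table's arm, 94 mm from the table's axis, goes round with it and is pressed straight down. Below the cap are a 9 mm stem and a dark sleeve (22 mm across, 90 to 106 mm up); at its foot a brass dog points in to the notched plate
- table_centre (a point): centre of the top of the turning aluminium table (128 mm across, 12 thick, top 90 mm above the work surface; its 30 mm wide arm reaches 122 mm from the axis); x axis points away from the plunger and turns with the table. Under it a fixed steel plate with eight notches (162 mm across) on a green foot fixed to the work surface
- bowl_mid (a point): middle of the pale loose rice bowl (120 mm across at the rim, 59 mm high, about 0.16 kg) that stands on the table, half-way up (29 mm above its underside); its rim is about 149 mm above the work surface; its x axis starts within 0.1 rad of the table's x axis
- jar_cobalt: blue pigment jar, 48 mm wide, 58 mm high; bystander, origin at the centre of its underside
- jar_iron: brown-red pigment jar, 52 mm wide, 52 mm high; bystander, origin at the centre of its underside
- jar_ochre: ochre pigment jar, 44 mm wide, 62 mm high; bystander, origin at the centre of its underside
- test_tile_1: grey-white glaze test tile lying flat, 62x45x7 mm; bystander, origin at the centre of its underside
- test_tile_2: dark blue glaze test tile lying flat, 62x45x7 mm; bystander, origin at the centre of its underside
- masking_tape: roll of masking tape lying flat, 104 mm wide, 25 mm high; bystander, origin at the centre of its underside
- fude_big: big bamboo-handled brush lying flat, 201 mm long; bystander, origin at the centre of its underside

How it is judged:
By the outcome, as a careful person would: the job done as asked, in the order asked, and still so for the second after the job is handed in, with the robot touching nothing.
It also fails if it takes over 35 s, if anything falls off the work surface, if the arm or the gripper's body presses on something with over 40 N, if the wrist force passes 120 N, or if a joint passes its speed limit or range.

## Robot

A 7-joint arm with a two-finger parallel gripper is mounted at the origin on a cart in front of the work surface, level with it; the furniture and walls round the work are solid. World frame = base frame: x ahead of the robot, y to its left, z up, the work surface at z = 0. Lengths are in m, angles in rad, forces in N, time in s.
With the tool pointing down it reaches from about 0.35 to 0.9 m from the base axis. Payload 7.2 kg.
Tool frame: the origin (TCP) lies at the very end of the fingers, on their centre line; the grasp point (between the pads) lies 19 mm behind it; z points along the fingers, y is the line along which they close (so a half turn about z gives the same grasp; the last joint's range is limited). The gripper opens to 85 mm and grips with 20 to 120 N. Pads are 22 mm wide; open, the fingers measure 114 mm over their backs; the gripper's body (76 mm by 85 mm) begins 54 mm behind the grasp point. The pads swing forward as they close: fully open they stand 13 mm farther back than shut.
Start: joints at [-1.326, 0.411, -0.013, 1.596, 0.006, 1.134, -0.082], TCP at [0.192, 0.595, 0.231] pointing down, gripper open.
Joint ranges: [-2.95, 2.95], [-0.29, 1.99], [-1.47, 1.44], [0.14, 2.54], [-1.03, 4.17], [0.13, 1.85], [-2.86, 2.86]. Speed limits (rad/s): [2.39, 2.39, 3.01, 3.01, 3.14, 3.14, 3.14].

## Interface

Orientations are given as a unit quaternion [w, x, y, z].
In Python, from workcell import bot gives the robot as it stands. Calls block until the motion is done:
- bot.reach(position, orientation): joint-space move of the TCP to a pose.
- bot.line_to(position, orientation=None, v=0.15): straight line of the TCP; orientation=None keeps the orientation; v is the mean speed in m/s.
- bot.goto_joints(angles): joint-space move.
- bot.gripper_open() and bot.grab(effort=None): open the fingers fully, or close them until they stop; effort is the grip in N (None keeps the last).
- bot.sleep(seconds).
- bot.inverse_kinematics(position, orientation): joint angles nearest the present ones, or None.
- bot.get_image(name): name is "scene" or "top" or "wrist"; returns a dict with "pixels" (420x560x3 uint8, blue, green, red), "intrinsics" (3x3 intrinsics, pixels), "xyz" and "orientation" of the camera in the world. Camera axes: x right, y down, z forward; pixel columns grow to the right and rows downward; lengths in m; the calibration is good to about 2 mm. The wrist camera is an equidistant fisheye: a pixel r from the principal point sees the ray r / f radians off the axis. A picture is of the moment at which its call begins. There is no depth.
A pose or a line that the arm cannot do raises bot.PlanningError and nothing moves.
- bot.close_job(): hands the job in; it is judged then, once.
Trained networks look in a picture, given as the dict that the camera call returned (one of the last four; its "shot" number tells which), for a name from the list of things; names that differ only in an ending like _2 or _b are one class to them, and where a whole thing is asked for, a point or a joint stands for the part that bears it (a point fixed in the world has none). Each returns a list of dicts, best first, with "conf" (0 to 1); they miss things now and then, are a little off and sometimes report something else, mostly with a low value. They report only what shows in the picture. A call takes as long as a camera call.
- bot.boxes_of(thing, picture): "bbox" ([left, top, width, height] in pixels, round what is visible of it).
- bot.landmark_of(thing, picture): "xy" ([column, row] in pixels: a listed point, or the origin of a listed thing).
Readings, each from a call of its own:
- bot.current_time_s(): time.
- bot.current_joint_pos(): joint angles.
- bot.current_dq(): joint speeds.
- bot.current_joint_efforts(): joint torques, N m.
- bot.current_position(): TCP position.
- bot.current_eef_rot(): TCP orientation.
- bot.current_wrist_force(): force on the tool from outside, world axes, zero at the start.
- bot.current_torque(): the same for the moment, N m.
- bot.current_finger_gap(): opening from 0.0 (shut) to 1.0 (fully open).
- bot.current_gripper_force(): force on a finger pad.
Only numpy, scipy, OpenCV 4.12 (cv2) and the standard library are available. Lean on these libraries where they do the work, as an engineer would, in place of code of your own. Each camera call takes 0.05 s, during which the arm holds its last target. There are 200 camera calls.

## Working session

There is one attempt and no reset: what is moved stays moved. The work goes in short steps, each a Python script; the robot and the scene stay as the last script left them, time stands still between calls to the robot, and variables do not carry over. Pictures are saved under pics/ and viewed, at most 10 in all, crops included, and the job is handed in when it is done.

```bash
mkdir -p pics; cat > h.py <<'E'
import numpy as np, cv2
from workcell import bot
from scipy.spatial.transform import Rotation as R
def ray(im,uv):
    K=np.array(im["intrinsics"]);q=im["orientation"];M=R.from_quat([q[1],q[2],q[3],q[0]]).as_matrix()
    return np.array(im["xyz"]),M@np.array([(uv[0]-K[0,2])/K[0,0],(uv[1]-K[1,2])/K[1,1],1])
def at_z(im,uv,z):
    o,d=ray(im,uv);return o+d*(z-o[2])/d[2]
def proj(im,p):
    K=np.array(im["intrinsics"]);q=im["orientation"];M=R.from_quat([q[1],q[2],q[3],q[0]]).as_matrix()
    c=K@(M.T@(np.array(p)-im["xyz"]));return c[:2]/c[2]
E
python3 - <<'E'
from h import *
a=bot.get_image("scene");b=bot.get_image("top")
cv2.imwrite("pics/s.png",a["pixels"]);cv2.imwrite("pics/t.png",b["pixels"])
Z={"plunger_cap":.135,"table_centre":.09,"bowl_mid":.119,"jar_cobalt":0,"jar_iron":0,"jar_ochre":0,"masking_tape":0,"fude_big":0,"test_tile_1":0}
for n,z in Z.items():
  for k,im in (("s",a),("t",b)):
    for d in bot.landmark_of(n,im)[:2]: print(n,k,np.round(d["xy"]),round(d["conf"],2),at_z(im,d["xy"],z).round(3))
print(bot.current_time_s(),bot.current_eef_rot(),a["xyz"],b["xyz"])
E
```

```text
plunger_cap s [311. 192.] 0.61 [ 0.539 -0.083  0.135]
plunger_cap s [271. 212.] 0.56 [0.501 0.093 0.135]
table_centre s [295. 214.] 0.95 [ 0.52  -0.007  0.09 ]
table_centre t [382. 239.] 0.28 [ 0.501 -0.282  0.09 ]
bowl_mid s [289. 209.] 0.82 [0.51  0.022 0.119]
bowl_mid t [276. 238.] 0.93 [0.513 0.002 0.119]
jar_cobalt s [181. 279.] 0.57 [0.538 0.358 0.   ]
jar_cobalt t [152. 240.] 0.66 [0.546 0.36  0.   ]
jar_cobalt t [165. 268.] 0.25 [0.464 0.322 0.   ]
jar_iron s [173. 301.] 0.62 [0.467 0.417 0.   ]
jar_iron t [130. 274.] 0.86 [0.454 0.42  0.   ]
jar_ochre s [212. 288.] 0.75 [0.459 0.312 0.   ]
jar_ochre t [165. 265.] 0.79 [0.473 0.322 0.   ]
masking_tape s [313. 194.] 0.8 [ 0.733 -0.271  0.   ]
masking_tape t [354. 180.] 0.76 [ 0.699 -0.239  0.   ]
fude_big s [243. 210.] 0.81 [0.774 0.007 0.   ]
fude_big t [410. 241.] 0.71 [ 0.505 -0.385  0.   ]
fude_big t [260. 174.] 0.66 [0.733 0.041 0.   ]
test_tile_1 s [381. 211.] 0.62 [ 0.501 -0.374  0.   ]
test_tile_1 s [365. 216.] 0.54 [ 0.505 -0.298  0.   ]
test_tile_1 t [410. 240.] 0.72 [ 0.507 -0.387  0.   ]
test_tile_1 t [383. 243.] 0.64 [ 0.505 -0.306  0.   ]
1.0 [4.09114429e-06 1.55775793e-01 9.87792439e-01 2.06306462e-05] [-0.46853509  0.82804847  0.78154057] [0.3131462  0.01205412 1.24344468]
```

```bash
python3 -c "
import cv2,numpy as np
print(cv2.imwrite('pics/st.png',np.hstack([cv2.resize(cv2.imread('pics/'+n+'.png'),(400,300)) for n in 'st'])))"
```

```text
True
```

View pics/s.png

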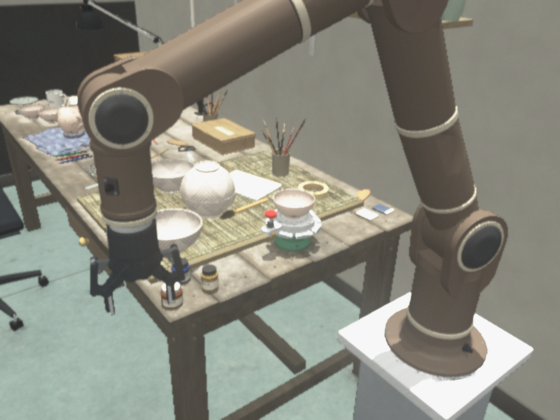

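View pics/t.png

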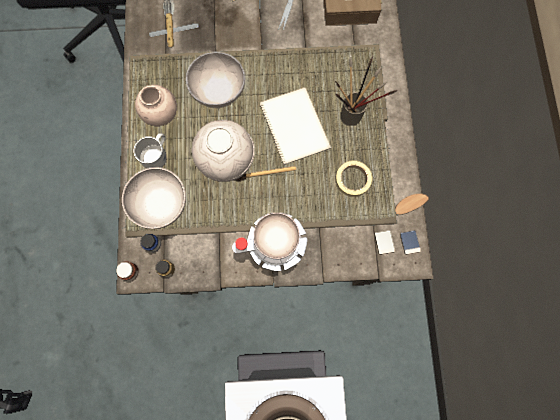

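The scene and top views both show the red cap to the left of the bowl (scene ≈ 271,214; top ≈ 241,243), with the table under the bowl at top ≈ (278,242). The net's other cap hit, at (311,192), is the tape. Next I'll refine the cap by colour and the table axis by geometry.

```bash
cat >> h.py <<'E'
def red(im,c,r=25):
    h=cv2.cvtColor(im["pixels"],cv2.COLOR_BGR2HSV)
    m=(((h[...,0]<6)|(h[...,0]>174))&(h[...,1]>150)&(h[...,2]>110)).astype(np.uint8)
    k=np.zeros_like(m);cv2.circle(k,tuple(int(v) for v in c),r,1,-1);m&=k
    v,u=np.nonzero(m);return (np.array([u.mean(),v.mean()]) if len(u) else None),len(u)
def tri(A):
    S=np.zeros((3,3));b=np.zeros(3)
    for o,d in A:
        d=d/np.linalg.norm(d);P=np.eye(3)-np.outer(d,d);S+=P;b+=P@o
    return np.linalg.solve(S,b)
E
python3 - <<'E'
from h import *
a=bot.get_image("scene");b=bot.get_image("top")
ra,na=red(a,(271,215));rb,nb=red(b,(241,243))
print(ra,na,rb,nb,at_z(a,ra,.128),at_z(b,rb,.133),tri([ray(a,ra),ray(b,rb)]))
for n in("bowl_mid",):
  print(tri([ray(i,bot.landmark_of(n,i)[0]["xy"]) for i in(a,b)]))
for i in (a,b):
  x=bot.boxes_of("bowl_mid",i)[0];print(x)
# overlay of the model for a candidate axis
c0=np.array([.508,.002])
big=cv2.resize(b["pixels"][200:285,220:330],None,fx=7,fy=7,interpolation=cv2.INTER_CUBIC)
for rad,z,col in((.064,.09,(0,255,0)),(.081,.078,(255,0,0)),(.06,.149,(0,0,255))):
  p=[proj(b,[c0[0]+rad*np.cos(t),c0[1]+rad*np.sin(t),z]) for t in np.linspace(0,6.28,80)]
  cv2.polylines(big,[((np.array(p)-[220,200]+.5)*7).astype(int)],True,col,1)
cv2.imwrite("pics/ov.png",big)
E
```

```text
[270.38095238 214.61904762] 21 [241.125      243.33035714] 112 [0.50167767 0.09511407 0.128     ] [0.50144471 0.0931897  0.133     ] [0.5026996  0.09389262 0.12708799]
[0.51701082 0.0050353  0.11382584]
{'bbox': [273.4, 190.1, 43.9, 29.4], 'conf': 0.92}
{'bbox': [254.0, 215.5, 47.1, 44.1], 'conf': 0.73}
```

View pics/ov.png

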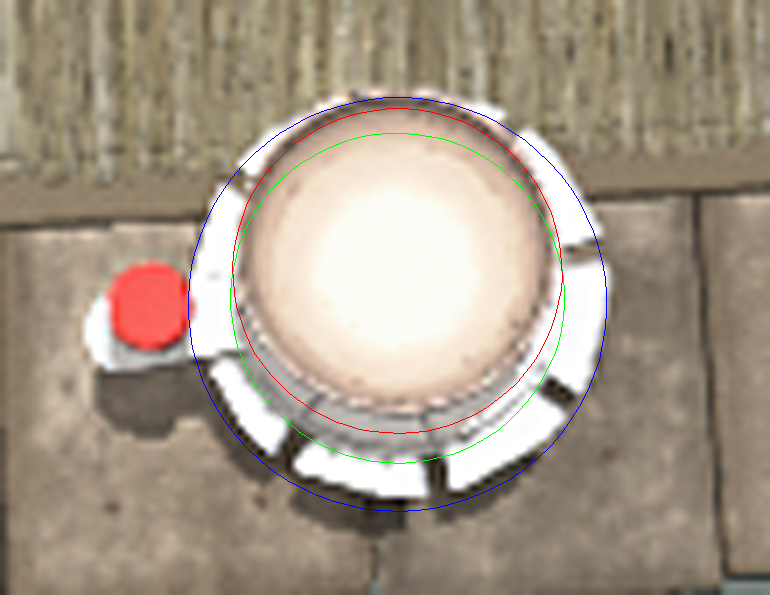

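The overlay shows the plate sitting about 14 px (≈4 mm) towards +x from my guess. That puts the axis at ≈ (0.5125, 0.000), with the cap 94 mm away at ≈ 97°. Now I'll shut the fingers, go above the cap and look.

```bash
cat >> h.py <<'E'
C=np.array([.5125,0.0]);CAP=np.array([.5015,.0935])
def quat(phi):  # tool down, closing line at angle phi
    a=(phi+np.pi/2)/2;return [0,np.cos(a),np.sin(a),0]
E
python3 - <<'E'
from h import *
th0=np.arctan2(*(CAP-C)[::-1]);print(np.degrees(th0),np.linalg.norm(CAP-C))
best=None
for s in(1,-1):
  for p,e in((CAP,0),(C+.094*np.array([np.cos(th0+.785),np.sin(th0+.785)]),.785)):
    j=bot.inverse_kinematics([*p,.17],quat(th0+s*np.pi/2+e));print(s,e,None if j is None else np.round(j,2))
s=-1
bot.grab(20)
bot.reach([*CAP,.19],quat(th0-np.pi/2))
print(bot.current_time_s(),bot.current_position(),bot.current_wrist_force(),bot.current_finger_gap())
w=bot.get_image("wrist");cv2.imwrite("pics/w1.png",w["pixels"])
E
```

```text
96.70983680775694 0.09414483522743029
1 0 [ 0.63  0.59 -1.23  1.89  0.62  1.12  2.41]
1 0.785 [-1.26  0.38  1.29  2.14 -0.46  0.94 -1.95]
-1 0 [-0.72  0.31  0.55  1.97 -0.2   0.92  0.04]
-1 0.785 [-0.68  0.17  0.49  2.12 -0.11  0.87  0.78]
4.1833 [0.50147081 0.09497331 0.1899436 ] [-0.07320906  0.18655559  0.11257807] -0.0018456643017161526
```

View pics/w1.png

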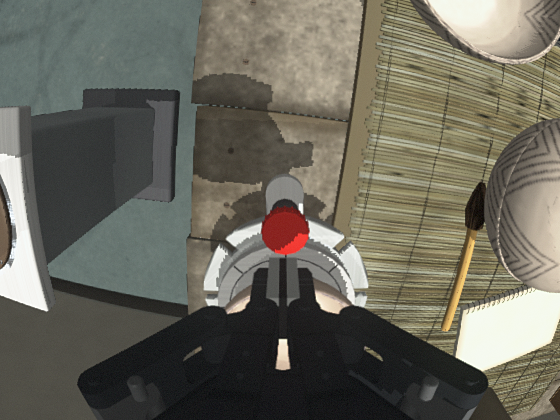

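The wrist view shows the cap at ≈ (286,232), just ahead of the shut fingertips, with the arm pointing up in the picture. I'll measure it with the fisheye model, then press.

```bash
cat >> h.py <<'E'
def fish(im,uv,z):
    K=np.array(im["intrinsics"]);q=im["orientation"];M=R.from_quat([q[1],q[2],q[3],q[0]]).as_matrix()
    x=np.array([(uv[0]-K[0,2])/K[0,0],(uv[1]-K[1,2])/K[1,1]]);r=np.linalg.norm(x)
    d=M@np.array([*(x/r*np.sin(r)),np.cos(r)]);o=np.array(im["xyz"]);return o+d*(z-o[2])/d[2]
E
python3 - <<'E'
from h import *
w=bot.get_image("wrist");p,n=red(w,(286,232),40);c=fish(w,p,.131);print(p,n,c,w["xyz"])
for d in bot.landmark_of("plunger_cap",w)[:2]+bot.landmark_of("table_centre",w)[:2]: print(d,fish(w,d["xy"],.135),fish(w,d["xy"],.09))
th0=np.arctan2(*(CAP-C)[::-1])
bot.line_to([*CAP,.142],v=.08)
print(bot.current_wrist_force())
for z in(.134,.131,.128,.1255):
  bot.line_to([*CAP,z],v=.03);print(bot.current_position(),bot.current_wrist_force())
print(bot.current_time_s())
E
```

```text
[284.83807717 231.97533207] 1581 [0.50278011 0.09154995 0.131     ] [0.49094945 0.17878751 0.33255756]
{'xy': [286.5, 231.8], 'conf': 0.84} [0.50362245 0.09353857 0.135     ] [0.50650913 0.07412042 0.09      ]
{'xy': [459.5, 264.1], 'conf': 0.52} [0.64102088 0.08036265 0.135     ] [0.67520441 0.05794326 0.09      ]
[-0.33561152  0.00376648  0.73373673]
[0.50170176 0.0936311  0.13417369] [0.27762825 0.47520089 2.69355116]
[0.50169283 0.09359826 0.13110358] [0.34285255 0.58631062 3.63727172]
[0.50165272 0.09359599 0.12813659] [-0.02971597  0.66040848  5.9586281 ]
[0.5017147  0.09359445 0.12576047] [-0.2534538   0.21983225  5.82808568]
6.3
```

Contact and spring force are as expected. I'll press a little deeper and follow the arc, turning the tool with it.

```bash
python3 - <<'E'
from h import *
th0=np.arctan2(*(CAP-C)[::-1]);z=.1247
def P(e): return C+.0941*np.array([np.cos(th0+e),np.sin(th0+e)])
bot.line_to([*P(0),z],v=.03)
for e in np.linspace(0,.78,9)[1:]:
  bot.line_to([*P(e),z],quat(th0-np.pi/2+e),v=.045)
  f=bot.current_wrist_force();t=np.array([-np.sin(th0+e),np.cos(th0+e)]);r=np.array([np.cos(th0+e),np.sin(th0+e)])
  print(round(e,2),(np.array(bot.current_position()[:2])-P(e)).round(4),"tan",round(f[:2]@t,2),"rad",round(f[:2]@r,2),"z",round(f[2],2))
bot.sleep(.3);print(bot.current_position(),bot.current_time_s())
w=bot.get_image("wrist");cv2.imwrite("pics/w2.png",w["pixels"])
p,n=red(w,(286,232),80);print(p,n,fish(w,p,.122) if n else 0)
E
```

```text
0.1 [-0.     -0.0002] tan 0.46 rad -0.14 z 6.59
0.2 [ 0.0001 -0.0004] tan 0.87 rad -1.39 z 5.93
0.29 [ 0.0002 -0.0006] tan 1.04 rad -0.61 z 7.05
0.39 [ 0.0004 -0.0007] tan -0.35 rad -2.28 z 6.03
0.49 [ 0.0005 -0.0008] tan 0.44 rad -1.81 z 6.18
0.58 [ 0.0006 -0.0007] tan -0.16 rad -2.42 z 6.43
0.68 [ 0.0007 -0.0007] tan 1.64 rad -1.71 z 6.06
0.78 [ 0.0009 -0.0007] tan -0.24 rad -2.0 z 6.94
[0.43987545 0.05816513 0.12523928] 9.65
[288.28640777 255.46213592] 1030 [0.43458536 0.06520831 0.122     ]
```

View pics/w2.png

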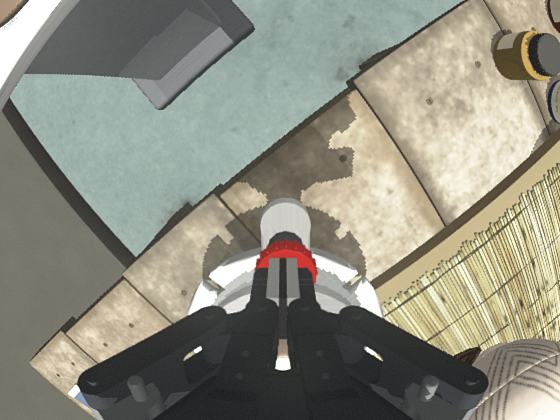

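The wrist view shows the red cap still under the fingertips at ≈ (287,255) and the arm pointing straight up, so the table followed. Lifting off now.

```bash
python3 - <<'E'
from h import *
p=np.array(bot.current_position());th0=np.arctan2(*(CAP-C)[::-1])
for z in(.131,.137,.19):
  bot.line_to([p[0],p[1],z],v=.05);print(z,bot.current_wrist_force())
w=bot.get_image("wrist")
for d in bot.landmark_of("plunger_cap",w)[:1]: print(d,fish(w,d["xy"],.135))
r,n=red(w,(286,232),60);print(r,n,fish(w,r,.131))
u=np.array([np.cos(th0+.78),np.sin(th0+.78)])
bot.line_to([*(p[:2]+.06*u),.26],v=.15)
bot.reach([.3,.4,.3],quat(th0))
a=bot.get_image("scene");b=bot.get_image("top")
print(bot.current_time_s())
ra,na=red(a,proj(a,[p[0],p[1],.13]));rb,nb=red(b,proj(b,[p[0],p[1],.13]))
print(ra,na,rb,nb)
for z in(.133,.126): 
  q=at_z(b,rb,z);print(z,q,np.arctan2(*(q[:2]-C)[::-1])-th0)
print(tri([ray(a,ra),ray(b,rb)]),proj(a,[*p[:2],.127]),proj(a,[*p[:2],.12]))
o=bot.landmark_of("bowl_mid",b)[0];print(o,at_z(b,o["xy"],.119))
c1=cv2.resize(b["pixels"][200:285,220:330],None,fx=5,fy=5,interpolation=cv2.INTER_CUBIC)
u0,v0=ra.astype(int);c2=cv2.resize(a["pixels"][v0-45:v0+40,u0-20:u0+60],None,fx=3,fy=5,interpolation=cv2.INTER_CUBIC)
cv2.imwrite("pics/e.png",np.hstack([c1,c2]))
E
```

```text
0.131 [ 1.0502977  -1.12260506  4.58170967]
0.137 [-0.20642421  0.05230439 -0.13151763]
0.19 [ 0.37771775 -0.15689626 -0.6787452 ]
{'xy': [284.3, 233.6], 'conf': 0.71} [0.44151946 0.05713369 0.135     ]
[284.60211889 230.94349617] 1699 [0.44150328 0.05742309 0.131     ]
13.6333
[294.28070175 218.64912281] 57 [255.34482759 266.18965517] 116
0.133 [0.44063799 0.05895407 0.133     ] 0.7666434603462704
0.126 [0.44144167 0.05924972 0.126     ] 0.7586633092867199
[0.44105781 0.05926779 0.13141664] [294.93776012 220.16506082] [294.83441473 222.42459061]
{'xy': [277.5, 240.1], 'conf': 0.61} [ 0.50742349 -0.00117055  0.119     ]
```

View pics/e.png

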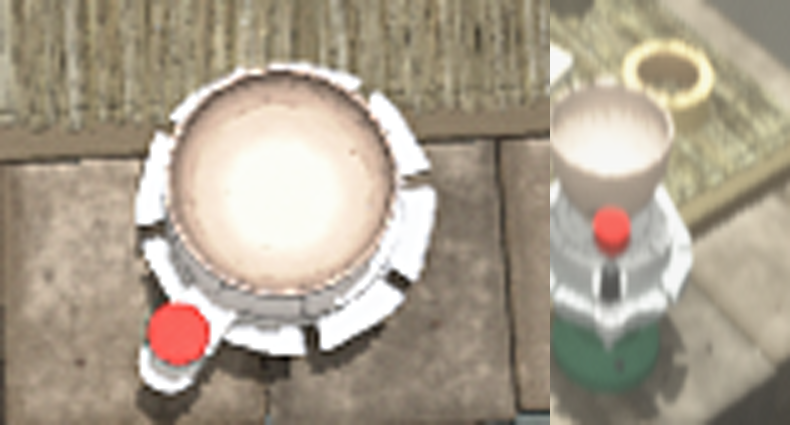

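The end views show the table an eighth of a turn on: cap at top ≈ (255,266), fully up, with the stem showing under it. The cap still pushed back 4.6 N when I had only 4 mm left to lift, so the plunger had already risen into the notch and wasn't riding under the plate. The bowl rim is where it was before the turn.

```bash
python3 -c "
from workcell import bot
print(bot.close_job())"
```

```text
the job is handed in; nothing more can be done
None
```

The table is turned counter-clockwise one notch and locked again: the plunger is fully up, the bowl kept its place, and the job was handed in about 14 s in.

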